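# Turn the soldering turntable to its mark and set the brake

## Robot

A 6-joint arm with a two-finger parallel gripper is mounted at the origin on the work surface. World frame = base frame: x ahead of the robot, y to its left, z up, the work surface at z = 0. Lengths are in m, angles in rad, forces in N, time in s.
With the tool pointing down it reaches from about 0.375 to 0.75 m from the base axis. Payload 9 kg.
Tool frame: the origin (TCP) lies midway between the tips of the shut fingers; the grasp point (between the pads) lies ctrl.pinch_z behind it (ctrl.pinch_z is the distance from the TCP to the grasp point, in m); z points along the fingers, y is the line along which they close (so a half turn about z gives the same grasp; the last joint's range is limited). The gripper opens to 85 mm and grips with 20 to 120 N. Pads are 22 mm wide; open, the fingers measure 114 mm over their backs; the gripper's body (76 mm by 85 mm) begins 54 mm behind the grasp point. The pads swing forward as they close: fully open they stand 13 mm farther back than shut.
Start: joints at [-1.511, 0.104, 0.097, 1.564, 0, 1.353], TCP at [0.165, -0.577, 0.231] pointing down, gripper open.
Joint ranges: [-2.99, 2.99], [-0.84, 1.86], [-1.1, 1.16], [-1.84, 2.11], [-1.51, 1.56], [-3.14, 3.14]. Speed limits (rad/s): [2.22, 2.22, 2.57, 3.14, 3.14, 3.14].

## Interface

Orientations are given as [roll, pitch, yaw] about the fixed x, y, z axes, in that order (R = Rz(yaw) Ry(pitch) Rx(roll)).
In Python, from workcell import ctrl gives the robot as it stands. The module is installed in compiled form; this text tells all that it offers.
- The arm moves only by the tool drive_tool, never from a script. Its argument "motion" is a list of rows, each a list of 7 numbers: the shift along the tool's x, y, z as a fraction of full scale, then the turn, a rotation vector about the tool's x, y, z as a fraction of full scale, then the opening, from -1 (shut) to 1 (fully open). A call has 1 to 5 rows; each row is the pose to reach, as a shift and turn from the pose commanded when the call began, along the tool's axes at that moment, turning the shorter way round; what a row does not reach only later rows make up. Full scale, the value 1, is 80 mm for a shift and 2 pi rad for a turn. A row lasts 1/8 s, in which the tool goes at most 62.5 mm and 10.7 degrees, less where a joint would pass 70% of its speed; a pose out of reach is approached as far as the arm can. A call with a number of a shift or a turn outside -1 to 1 is refused whole. A call with a gripper value outside its range is refused whole. The fingers move at their own pace and stop on an object; "squeeze" is the grip in N (left out, the last holds). Time passes only in rows, so rows that repeat a pose let the fingers close. It gives the time, the measured TCP pose, the force, the opening and the grip force at its end, in the units of the state.
- ctrl.read_state(): the state, without advancing time (a new reading comes with each control period).
- ctrl.camera(name): name is "scene" or "top"; returns a dict with "color" (420x560x3 uint8, blue, green, red), "range_z" (420x560 float32, m along the optical axis (not along the pixel's ray), 0 where there is no reading), "fx", "fy", "cx", "cy" (pixels), "world_from_camera" (4x4, takes a point from camera to world coordinates). Camera axes: x right, y down, z forward; pixel columns grow to the right and rows downward; lengths in m; the calibration is good to about 2 mm. A picture is of the moment at which its call begins.
- ctrl.hand_in(): hands the job in; it is judged then, once.
The state is a dict: "time": time; "q": joint angles; "qd": joint speeds; "joint_torque": joint torques, N m; "position": TCP position; "tool_rot": TCP orientation; "ft_force": force on the tool from outside, world axes, zero at the start; "torque": the same for the moment, N m; "gripper_width": opening from 0.0 (shut) to 1.0 (fully open); "gripper_force": force on a finger pad.
Only numpy, scipy, OpenCV 4.12 (cv2) and the standard library are available. Lean on these libraries where they do the work, as an engineer would, in place of code of your own. Each camera call takes 0.05 s, during which the arm holds its last target. There are 200 camera calls.

## Task

With a fingertip against the spokes, push the soldering turntable round, either way, until its red-tipped spoke points straight at the yellow arrow on the board. Then push the blue-handled brake lever round anticlockwise as far as it goes, leaving the turntable where it points. Do not touch the stained-glass panel, do not shift the yellow arrow, leave the solder spool, flux jar and brush where they stand, and finish with the hand clear of everything.

Things in the scene. Friction and masses are not known exactly. Their poses are not given: they have to be found in the camera images.
- base: Fixed round grey board, 380 mm across and 10 mm thick, lying on the bench, with a small tab that carries the brake. Origin on its underside on the turntable's axis, z up; the brake's pivot is at x +50, y +205 mm in its frame.
- turntable (a joint): Angle of the turntable about the vertical axis through the board's origin, rad, positive anticlockwise from above; at 0 the red-tipped spoke lies along the board's +x. It turns both ways for more than a turn and stays where it is left; about 3 N at a grip turns it, brake on or off alike. Its aluminium disc is 170 mm across, 32 to 46 mm above the bench.
- red_tip (a point): Outer end of the red-tipped spoke, 145 mm from the axis, 39 mm above the bench. Four round radial steel spokes, 90 degrees apart, all end there; each is 14 mm thick with an 18 mm thick plastic grip from 103 to 145 mm off the axis, 30 to 48 mm above the bench; one grip is red, three black. Between the spokes, outside the disc, is free space down to the board's top at 10 mm.
- index_mark (a point): Point 145 mm from the axis, 39 mm above the bench, in line with the yellow arrow: where the red tip must come. The flat arrow lies on the board beyond it, about 155 to 190 mm from the axis, 30 mm wide at its head, its top 18 mm above the bench, pointing at the axis. It is set very stiffly and must not be shifted.
- panel_mid (a point): Middle of the top of the square stained-glass panel of nine tiles in copper foil, 92 x 92 x 7 mm, fixed on the middle of the turntable disc, its top 53 mm above the bench. Not to be touched.
- brake (a joint): Brake lever's angle about its vertical pivot, rad, positive anticlockwise from above: 0 is off (lever sticking outwards), 1.05 is fully on, at the stop (lever lying along the board's -x direction). A push of about 2 N at the grip moves it and it stays where it is left.
- brake_pivot (a point): Pivot of the brake lever, 39 mm above the bench.
- brake_grip (a point): Middle of the lever's blue grip, 75 mm from the pivot, 39 mm above the bench. The lever is a straight bar, 12 mm wide, 95 mm long from the pivot, with the blue grip 16 mm wide on its outer 45 mm, from 30 to 48 mm above the bench; below it there is free space.
- spool: Loose solder spool standing on the bench beside the board, 60 mm across, 52 mm high; origin at the centre of its underside. Leave alone.
- flux_jar: Loose white flux jar standing beside the board, 58 mm across, 70 mm high; origin at the centre of its underside. Leave alone.
- brush: Loose brush, 150 mm long, lying on the bench beside the board; origin under its middle, x along it. Leave alone.

How it is judged:
On the way, in this order (a step that is already met when the one before it is completed fails the run):
1. the red-tipped spoke rests pointing at the yellow arrow, brake still off (horizontal distance between red_tip and index_mark below 0.01 m and velocity of joint turntable between -0.05 and 0.05 rad/s and value of joint brake below 0.6 rad), for 0.3 s.
2. the brake lever is fully round at its stop (value of joint brake above 0.95 rad), for 0.2 s.
At the end, for the whole second after the job is handed in: The red spoke's tip is within 10 mm of the point in line with the yellow arrow (about 4 degrees), the turntable at rest, and the brake lever within 0.1 rad (6 degrees) of its stop at 1.05 rad (horizontal distance between red_tip and index_mark below 0.01 m and value of joint brake above 0.95 rad and velocity of joint turntable between -0.05 and 0.05 rad/s); the robot touches nothing.
It fails at once if the glass panel is touched (contact force between any of the fingers, the arm and turntable_c0 above 0.5 N).
It fails at once if the yellow arrow is shifted (distance of index_mark from where it was at the start of the episode above 0.006 m).
It fails at once if the spool, jar or brush is moved more than 15 mm, lifted or tipped (distance of any of spool, flux_jar, brush from where it was at the start of the episode above 0.015 m or angle between any of spool, flux_jar's own z axis and vertical above 0.3 rad).
It also fails if it takes over 61 s, if anything falls off the work surface, if the arm or the gripper's body presses on something with over 40 N, if the wrist force passes 120 N, or if a joint passes its speed limit or range.

## Working session

There is one attempt and no reset: what is moved stays moved. The work goes in short steps, Python scripts to look and compute and a tool call to move; the robot and the scene stay as the last step left them, time stands still between calls to the robot, and variables do not carry over. Pictures are saved under pics/ and viewed, at most 10 in all, crops included, and the job is handed in when it is done.

Besides the shell and the picture viewer there is one more tool, called after "Request:" by a JSON object that holds its "method" and its "body". drive_tool: Moves the arm, as the interface text tells. Its arguments: {"type":"object","properties":{"motion":{"type":"array","items":{"type":"array","items":{"type":"number"}}},"squeeze":{"type":"number"}},"required":["motion"]}

```bash
mkdir -p pics
cat > h.py <<'E'
from workcell import ctrl
import numpy as np, cv2
def ray(c,u,v,z):
    T=np.array(c["world_from_camera"]);d=T[:3,:3]@np.array([(u-c["cx"])/c["fx"],(v-c["cy"])/c["fy"],1.])
    o=T[:3,3];return o+d*(z-o[2])/d[2]
def proj(c,p):
    T=np.linalg.inv(np.array(c["world_from_camera"]));q=T[:3,:3]@np.array(p)+T[:3,3]
    return c["fx"]*q[0]/q[2]+c["cx"],c["fy"]*q[1]/q[2]+c["cy"]
def masks(c):
    h=cv2.cvtColor(c["color"],cv2.COLOR_BGR2HSV)
    return h
E
python3 - <<'E'
from h import *
s=ctrl.read_state();print(s["time"],s["position"],s["tool_rot"],s["gripper_width"],ctrl.pinch_z)
for n in("top","scene"):
    c=ctrl.camera(n);cv2.imwrite(f"pics/{n}0.png",c["color"]);print(n,np.round(c["world_from_camera"],3).tolist(),c["fx"])
E
```

```text
0.0 [ 0.16454954 -0.57664686  0.23052378] [-3.14030304e+00 -2.85788749e-04  2.77820778e-01] 1.0038935292370645 0.0187
top [[0.02, -0.997, 0.076, 0.533], [-0.999, -0.022, -0.026, -0.053], [0.027, -0.075, -0.997, 0.947], [0.0, 0.0, 0.0, 1.0]] 481.3792534253536
scene [[-0.753, 0.441, -0.489, 1.009], [0.659, 0.503, -0.559, 0.396], [-0.001, -0.743, -0.669, 0.585], [0.0, 0.0, 0.0, 1.0]] 443.15158038094233
```

View pics/top0.png

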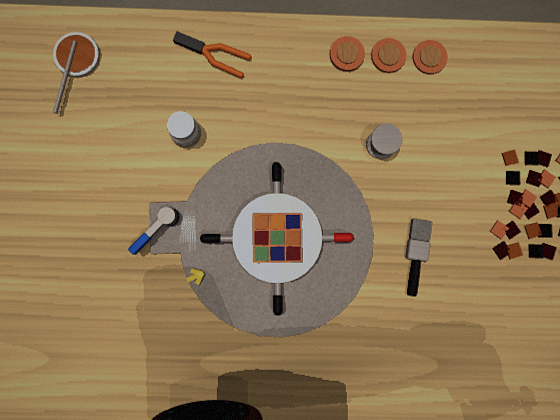

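View pics/scene0.png

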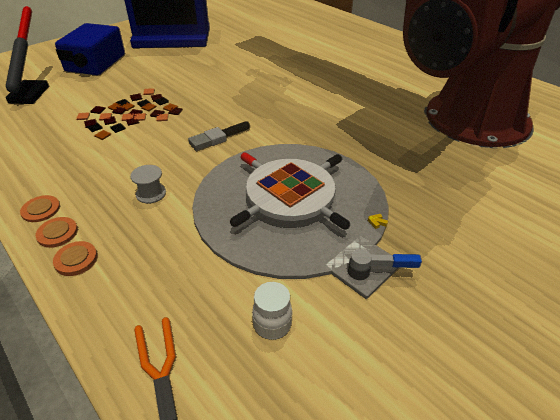

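The top view shows the red spoke at (345,238), the hub near (277,238), the arrow at (196,276), the brake pivot at (167,216) and the blue grip at (140,243). Next I'll measure these.

```bash
cat >> h.py <<'E'
def blob(c,lo,hi,roi=None):
    h=cv2.cvtColor(c["color"],cv2.COLOR_BGR2HSV);m=cv2.inRange(h,np.array(lo),np.array(hi))
    if roi:
        k=np.zeros_like(m);k[roi[1]:roi[3],roi[0]:roi[2]]=1;m=m*k
    return m
def cen(m):
    n,l,s,ce=cv2.connectedComponentsWithStats(m);i=1+np.argmax(s[1:,4]);return ce[i],s[i,4],np.column_stack(np.nonzero(l==i))[:,::-1]
E
python3 - <<'E'
from h import *
c=ctrl.camera("top")
P=lambda uv,z:np.round(ray(c,uv[0],uv[1],z)[:2],4)
# board circle: low-saturation mask
m=blob(c,(0,0,60),(180,45,255),(225,185,330,295));ce,a,p=cen(m)
(dc,r)=cv2.minEnclosingCircle(p.astype(np.float32));print("disc",dc,r,P(dc,.046))
m=blob(c,(0,0,0),(180,255,45),(190,150,300,330))
n,l,s,q=cv2.connectedComponentsWithStats(m)
for i in range(1,n):
    if s[i,4]>60:print("black",q[i],s[i,4],P(q[i],.045))
for nm,lo,hi,roi,z in(("red",(0,150,80),(8,255,255),(328,225,360,250),.045),("arrow",(22,150,120),(35,255,255),(170,255,215,300),.018),("blue",(105,130,60),(130,255,255),(110,220,175,270),.046)):
    ce,a,p=cen(blob(c,lo,hi,roi));vx,vy,_,_=cv2.fitLine(p.astype(np.float32),2,0,.01,.01).ravel()
    print(nm,ce,a,P(ce,z),"dir",P(ce+20*np.array([vx,vy]),z)-P(ce,z),p.min(0),p.max(0))
print("pivot",P((168,216),.048),"jar",P((181,123),.07),P((185,135),.0),"spool",P((386,135),.052),"brush",P((420,250),.005))
E
```

```text
disc (277.0, 239.5) 75.32772064208984 [ 0.5592 -0.0752]
black [276.33522727 171.64204545] 176 [ 0.6875 -0.0714]
black [210.23333333 238.17777778] 180 [0.5591 0.0495]
black [277.52380952 304.37037037] 189 [ 0.4391 -0.0786]
red [342.98726115 237.08917197] 157 [ 0.5663 -0.1992] dir [ 0.0011 -0.0378] [334 233] [353 241]
arrow [195.43225806 275.8516129 ] 155 [0.4875 0.0785] dir [ 0.0157 -0.0345] [186 268] [203 284]
blue [138.43979058 243.21989529] 191 [0.547  0.1818] dir [ 0.0269 -0.025 ] [128 233] [149 253]
pivot [0.5987 0.1287] jar [0.7695 0.1068] [0.7644 0.1108] spool [ 0.7618 -0.2783] brush [ 0.5456 -0.3582]
```

Request:
{"method": "drive_tool", "body": {"motion": [[0,0,0,0,0,-0.029,-1],[0,0,0,0,0,-0.058,-1],[0,0,0,0,0,-0.087,-1],[0,0,0,0,0,-0.116,-1],[0,0,0,0,0,-0.145,-1]], "squeeze": 30}}

```text
time: 0.78
position: [0.1645, -0.5769, 0.231]
tool_rot: [-3.141, -0.0, 1.195]
ft_force: [-0.5, -0.1, -0.7]
gripper_width: -0.001
gripper_force: 0.0
```

Request:
{"method": "drive_tool", "body": {"motion": [[0,0,0,0,0,-0.029,-1],[0,0,0,0,0,-0.058,-1],[0,0,0,0,0,-0.0608,-1],[0,0,0,0,0,-0.0608,-1]]}}

```text
time: 1.27
position: [0.1646, -0.577, 0.2312]
tool_rot: [3.142, -0.0, 1.567]
ft_force: [0.8, 0.3, -0.0]
gripper_width: -0.004
gripper_force: 0.0
```

Request:
{"method": "drive_tool", "body": {"motion": [[0.4,0.45,0,0,0,0,-1],[0.8,0.9,0,0,0,0,-1]]}}

```text
time: 1.52
position: [0.237, -0.5123, 0.2311]
tool_rot: [3.142, -0.0, 1.566]
ft_force: [-0.0, 0.5, -0.5]
gripper_width: -0.001
gripper_force: 0.0
```

Request:
{"method": "drive_tool", "body": {"motion": [[0.4,0.45,0,0,0,0,-1],[0.8,0.9,0,0,0,0,-1]]}}

```text
time: 1.78
position: [0.3095, -0.4479, 0.2314]
tool_rot: [3.141, 0.0, 1.567]
ft_force: [0.9, -0.7, 0.4]
gripper_width: 0.001
gripper_force: 0.0
```

Request:
{"method": "drive_tool", "body": {"motion": [[0.4,0.45,0,0,0,0,-1],[0.8,0.9,0,0,0,0,-1]]}}

```text
time: 2.02
position: [0.3816, -0.3839, 0.2314]
tool_rot: [3.141, 0.0, 1.568]
ft_force: [-0.1, -0.2, 0.1]
gripper_width: -0.002
gripper_force: 0.0
```

Request:
{"method": "drive_tool", "body": {"motion": [[0.4,0.45,0,0,0,0,-1],[0.8,0.9,0,0,0,0,-1]]}}

```text
time: 2.28
position: [0.4536, -0.3199, 0.2314]
tool_rot: [3.141, 0.0, 1.568]
ft_force: [0.6, -0.6, 0.3]
gripper_width: 0.003
gripper_force: 0.0
```

Request:
{"method": "drive_tool", "body": {"motion": [[0.4,0.45,0,0,0,0,-1],[0.8,0.9,0,0,0,0,-1],[0.8,0.9,0,0,0,0,-1]]}}

```text
time: 2.65
position: [0.5262, -0.2546, 0.2311]
tool_rot: [3.142, -0.001, 1.572]
ft_force: [-0.9, -0.4, 0.5]
gripper_width: 0.001
gripper_force: 0.0
```

Request:
{"method": "drive_tool", "body": {"motion": [[0.35,0.47,0,0,0,0,-1],[0.7,0.95,0,0,0,0,-1],[0.7,0.95,0.5,0,0,0,-1],[0.7,0.95,1,0,0,0,-1]]}}

```text
time: 3.15
position: [0.6008, -0.2014, 0.1505]
tool_rot: [3.141, 0.001, 1.569]
ft_force: [-0.1, 0.4, -0.3]
gripper_width: 0.004
gripper_force: 0.0
```

Request:
{"method": "drive_tool", "body": {"motion": [[0,0,0.45,0,0,0,-1],[0,0,0.9,0,0,0,-1],[0,0,0.9,0,0,0,-1]]}}

```text
time: 3.52
position: [0.5981, -0.2005, 0.0762]
tool_rot: [-3.137, -0.003, 1.568]
ft_force: [-0.5, 0.8, 0.6]
gripper_width: -0.004
gripper_force: 0.0
```

Run:
```python
from h import *
c=ctrl.camera("top");p=np.array(ctrl.read_state()["position"]);print(p)
for z in(.075,):print(proj(c,(p[0],p[1],p[2])))
d=ctrl.camera("scene");cv2.imwrite("pics/a.png",np.hstack([cv2.resize(c["color"][120:350,180:400],(400,420)),cv2.resize(d["color"][100:310,150:450],(400,420))]))
```

```text
[ 0.59943644 -0.20116122  0.07876217]
(np.float64(347.2263169824256), np.float64(218.24905788347874))
```

View pics/a.png

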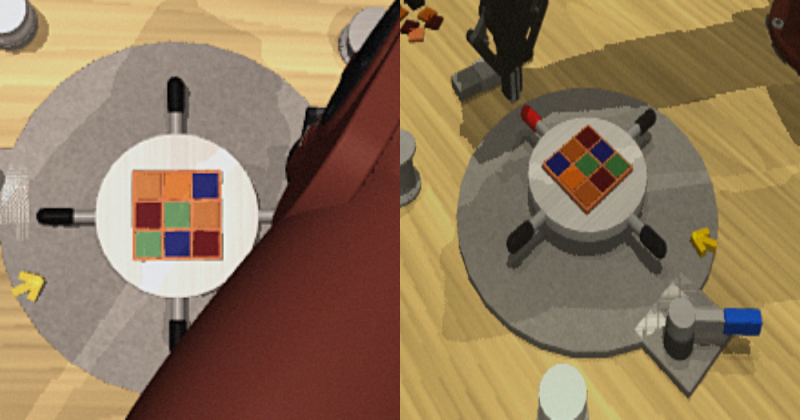

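The finger is beside the red grip, on its anticlockwise side and still above it. Next I'll lower it and compute the arc waypoints.

Request:
{"method": "drive_tool", "body": {"motion": [[0,0,0.35,0,0,0,-1],[0,0,0.65,0,0,0,-1],[0,0,0.65,0,0,0,-1]]}}

```text
time: 4.0
position: [0.6003, -0.2011, 0.0276]
tool_rot: [-3.141, -0.0, 1.57]
ft_force: [-0.3, 0.3, 0.4]
gripper_width: 0.002
gripper_force: 0.0
```

Run:
```python
from h import *
p=np.array(ctrl.read_state()["position"]);print(p)
C=np.array([.563,-.075]);a=np.radians(np.arange(-81,-218,-7.))
w=C+.124*np.c_[np.cos(a),np.sin(a)];s=p[:2]
for i in range(0,len(w),4):
    print(np.degrees(a[i]).round(),[[round((q[1]-s[1])/.08,2),round((q[0]-s[0])/.08,2)] for q in w[i:i+4]]);s=w[min(i+3,len(w)-1)]
```

```text
[ 0.60029469 -0.20112089  0.02763369]
-81.0 [[np.float64(0.05), np.float64(-0.22)], [np.float64(0.03), np.float64(-0.41)], [np.float64(0.03), np.float64(-0.6)], [np.float64(0.06), np.float64(-0.79)]]
-109.0 [[np.float64(0.05), np.float64(-0.18)], [np.float64(0.12), np.float64(-0.36)], [np.float64(0.22), np.float64(-0.52)], [np.float64(0.33), np.float64(-0.67)]]
-137.0 [[np.float64(0.13), np.float64(-0.14)], [np.float64(0.28), np.float64(-0.26)], [np.float64(0.44), np.float64(-0.36)], [np.float64(0.61), np.float64(-0.44)]]
-165.0 [[np.float64(0.18), np.float64(-0.06)], [np.float64(0.36), np.float64(-0.1)], [np.float64(0.55), np.float64(-0.11)], [np.float64(0.74), np.float64(-0.1)]]
-193.0 [[np.float64(0.19), np.float64(0.03)], [np.float64(0.37), np.float64(0.08)], [np.float64(0.54), np.float64(0.16)], [np.float64(0.7), np.float64(0.26)]]
```

Request:
{"method": "drive_tool", "body": {"motion": [[0.05,-0.22,0,0,0,0,-1],[0.03,-0.41,0,0,0,0,-1],[0.03,-0.6,0,0,0,0,-1],[0.06,-0.79,0,0,0,0,-1]]}}

```text
time: 4.5
position: [0.5392, -0.1974, 0.0308]
tool_rot: [3.137, 0.002, 1.57]
ft_force: [3.6, 0.6, 0.3]
gripper_width: 0.002
gripper_force: 1.4
```

Request:
{"method": "drive_tool", "body": {"motion": [[0.05,-0.18,0,0,0,0,-1],[0.12,-0.36,0,0,0,0,-1],[0.22,-0.52,0,0,0,0,-1],[0.33,-0.67,0,0,0,0,-1]]}}

```text
time: 5.0
position: [0.4856, -0.1712, 0.0308]
tool_rot: [3.137, 0.003, 1.57]
ft_force: [3.1, -0.0, 0.8]
gripper_width: -0.002
gripper_force: 1.3
```

Run:
```python
from h import *
c=ctrl.camera("top");d=ctrl.camera("scene");print(ctrl.read_state()["position"])
cv2.imwrite("pics/b.png",np.hstack([cv2.resize(c["color"][120:350,180:400],(400,420)),cv2.resize(d["color"][100:310,150:450],(400,420))]))
```

```text
[ 0.48467327 -0.17034076  0.0301136 ]
```

View pics/b.png

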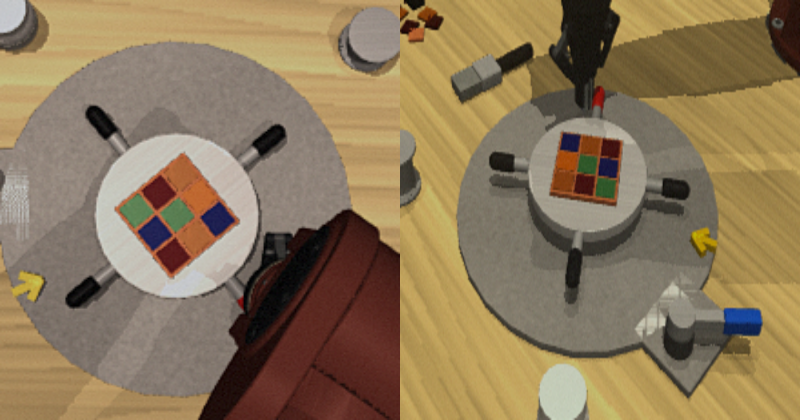

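Both views show the spokes turning clockwise, with the red one now at about -145°. I'll keep pushing.

Request:
{"method": "drive_tool", "body": {"motion": [[0.13,-0.14,0,0,0,0,-1],[0.28,-0.26,0,0,0,0,-1],[0.44,-0.36,0,0,0,0,-1],[0.61,-0.44,0,0,0,0,-1]]}}

```text
time: 5.6
position: [0.4499, -0.1218, 0.0292]
tool_rot: [3.139, 0.002, 1.57]
ft_force: [2.4, -2.1, 1.0]
gripper_width: 0.002
gripper_force: 1.3
```

Request:
{"method": "drive_tool", "body": {"motion": [[0.18,-0.06,0,0,0,0,-1],[0.36,-0.1,0,0,0,0,-1],[0.55,-0.11,0,0,0,0,-1],[0.74,-0.1,0,0,0,0,-1]]}}

```text
time: 6.1
position: [0.4405, -0.0609, 0.0273]
tool_rot: [-3.141, 0.0, 1.571]
ft_force: [1.1, -3.3, 0.4]
gripper_width: -0.0
gripper_force: 1.4
```

Request:
{"method": "drive_tool", "body": {"motion": [[0.19,0.03,0,0,0,0,-1],[0.37,0.08,0,0,0,0,-1],[0.37,0.08,0,0,0,0,-1]]}}

```text
time: 6.48
position: [0.4467, -0.0307, 0.0269]
tool_rot: [-3.141, -0.001, 1.573]
ft_force: [0.5, 0.4, -0.6]
gripper_width: -0.001
gripper_force: 0.0
```

```bash
cat >> h.py <<'E'
def spokes(c):
    C=np.array([.563,-.075])
    m=blob(c,(0,0,0),(180,255,45));n,l,s,q=cv2.connectedComponentsWithStats(m);o=[]
    for i in range(1,n):
        if 90<s[i,4]<260:
            d=ray(c,*q[i],.045)[:2]-C
            if .10<np.hypot(*d)<.14:o.append(np.degrees(np.arctan2(d[1],d[0])).round(1))
    return o
E
python3 - <<'E'
from h import *
c=ctrl.camera("top");d=ctrl.camera("scene");p=ctrl.read_state()["position"];print(p,spokes(c),spokes(d),np.degrees(np.arctan2(p[1]+.075,p[0]-.563)))
cv2.imwrite("pics/c.png",np.hstack([cv2.resize(c["color"][120:350,180:400],(400,420)),cv2.resize(d["color"][100:310,150:450],(400,420))]))
E
```

```text
[ 0.44660891 -0.03169169  0.02692672] [np.float64(-31.8), np.float64(58.3), np.float64(-121.8)] [np.float64(-27.9), np.float64(57.0)] 159.59012035751567
```

View pics/c.png

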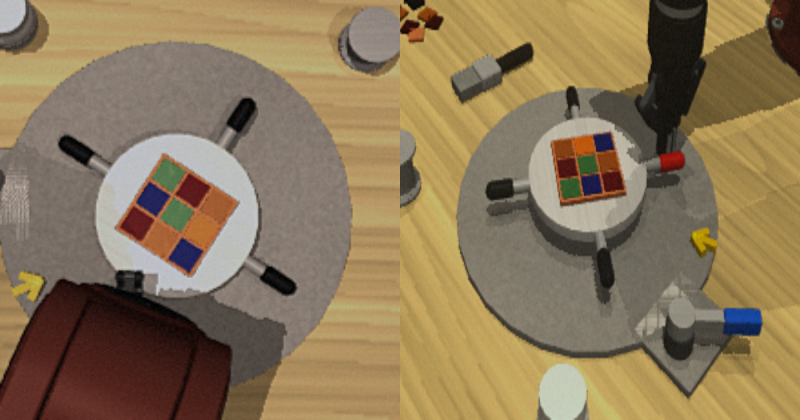

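Run:
```python
from h import *
p=np.array(ctrl.read_state()["position"])[:2]
C=np.array([.563,-.075])
for g in(153,147,141,136,132,128):
    a=np.radians(g);q=C+.124*np.r_[np.cos(a),np.sin(a)];print(g,(q[1]-p[1])/.08,(q[0]-p[0])/.08)
```

```text
153 0.16233145610905522 0.07382852262934406
147 0.3028366857860499 0.154949254805907
141 0.43409278764000564 0.2503123948630087
136 0.5353666557242032 0.33991194459640495
132 0.6105206610027187 0.41773619526508377
128 0.6800628496031768 0.5006133483665437
```

Request:
{"method": "drive_tool", "body": {"motion": [[0.16,0.07,0,0,0,0,-1],[0.3,0.16,0,0,0,0,-1],[0.43,0.25,0,0,0,0,-1],[0.53,0.34,0,0,0,0,-1],[0.53,0.34,0,0,0,0,-1]]}}

```text
time: 7.2
position: [0.4745, 0.0112, 0.0272]
tool_rot: [-3.141, -0.001, 1.572]
ft_force: [-0.1, -0.2, 0.2]
gripper_width: -0.0
gripper_force: 0.0
```

Request:
{"method": "drive_tool", "body": {"motion": [[0.03,0.03,0,0,0,0,-1],[0.06,0.06,0,0,0,0,-1],[0.06,0.06,0,0,0,0,-1]]}}

```text
time: 7.58
position: [0.4789, 0.015, 0.0272]
tool_rot: [-3.141, 0.0, 1.571]
ft_force: [-0.5, -2.1, -0.8]
gripper_width: 0.001
gripper_force: 0.7
```

Run:
```python
from h import *
c=ctrl.camera("top");d=ctrl.camera("scene");p=ctrl.read_state()["position"];print(p,spokes(c),spokes(d),np.degrees(np.arctan2(p[1]+.075,p[0]-.563)))
ce,a,q=cen(blob(d,(22,150,120),(35,255,255),(330,180,420,250)));e=ray(d,*ce,.018)[:2]-[.563,-.075];print("arrow scene",ce,np.degrees(np.arctan2(e[1],e[0])),np.hypot(*e))
ce,a,q=cen(blob(d,(0,150,80),(8,255,255),(300,160,400,230)));e=ray(d,*ce,.045)[:2]-[.563,-.075];print("red scene",ce,a,np.degrees(np.arctan2(e[1],e[0])),np.hypot(*e))
```

```text
[0.4788898  0.0149553  0.02724198] [np.float64(31.9), np.float64(-58.0), np.float64(-148.1)] [np.float64(-54.0), np.float64(32.7)] 133.07673555753703
arrow scene [377.15328467 219.21167883] 115.76485464850556 0.1709201606832076
red scene [355.75471698 199.43396226] 159 118.89691705445449 0.12562885694192946
```

Request:
{"method": "drive_tool", "body": {"motion": [[0.03,0.03,0,0,0,0,-1],[0.06,0.06,0,0,0,0,-1],[0.08,0.09,0,0,0,0,-1],[0.1,0.115,0,0,0,0,-1],[0.1,0.115,0,0,0,0,-1]]}}

```text
time: 8.3
position: [0.4883, 0.0232, 0.0273]
tool_rot: [3.141, -0.0, 1.571]
ft_force: [-0.3, -2.0, 0.0]
gripper_width: 0.004
gripper_force: 0.6
```

Run:
```python
from h import *
c=ctrl.camera("top");d=ctrl.camera("scene");p=ctrl.read_state()["position"];print(p,spokes(c),spokes(d),np.degrees(np.arctan2(p[1]+.075,p[0]-.563)))
```

```text
[0.48820678 0.02317193 0.02730071] [np.float64(26.2), np.float64(-63.8), np.float64(-153.9)] [np.float64(-59.8), np.float64(27.3)] 127.30230679405553
```

Red now points at 116.2°, matching the arrow. I'll back off, lift and check.

Request:
{"method": "drive_tool", "body": {"motion": [[-0.08,-0.12,0,0,0,0,-1],[-0.15,-0.25,0,0,0,0,-1],[-0.15,-0.25,-0.4,0,0,0,-1],[-0.15,-0.25,-0.9,0,0,0,-1],[-0.15,-0.25,-0.9,0,0,0,-1]]}}

```text
time: 9.02
position: [0.4696, 0.0102, 0.1025]
tool_rot: [3.136, 0.001, 1.571]
ft_force: [0.5, -0.5, -0.4]
gripper_width: 0.001
gripper_force: 0.0
```

Request:
{"method": "drive_tool", "body": {"motion": [[-0.3,-0.3,-0.4,0,0,0,-1],[-0.8,-0.6,-0.8,0,0,0,-1],[-0.8,-0.6,-0.8,0,0,0,-1],[-0.8,-0.6,-0.8,0,0,0,-1]]}}

```text
time: 9.52
position: [0.4198, -0.0529, 0.1623]
tool_rot: [-3.141, -0.001, 1.57]
ft_force: [0.3, -0.0, -0.6]
gripper_width: 0.002
gripper_force: 0.0
```

Run:
```python
from h import *
c=ctrl.camera("top");d=ctrl.camera("scene");p=ctrl.read_state()["position"];print(p,spokes(c),spokes(d))
ce,a,q=cen(blob(c,(0,150,80),(8,255,255),(180,240,235,300)));e=ray(c,*ce,.045)[:2]-[.563,-.075];print("red",ce,a,np.degrees(np.arctan2(e[1],e[0])),np.hypot(*e))
cv2.imwrite("pics/d.png",np.hstack([cv2.resize(c["color"][120:350,90:310],(400,420)),cv2.resize(d["color"][100:310,150:450],(400,420))]))
```

```text
[ 0.41966479 -0.05217932  0.16189   ] [np.float64(26.2), np.float64(-63.8), np.float64(-153.9)] [np.float64(-59.8), np.float64(27.4)]
red [215.93333333 265.56969697] 165 115.88721557358413 0.12488737497283856
```

View pics/d.png

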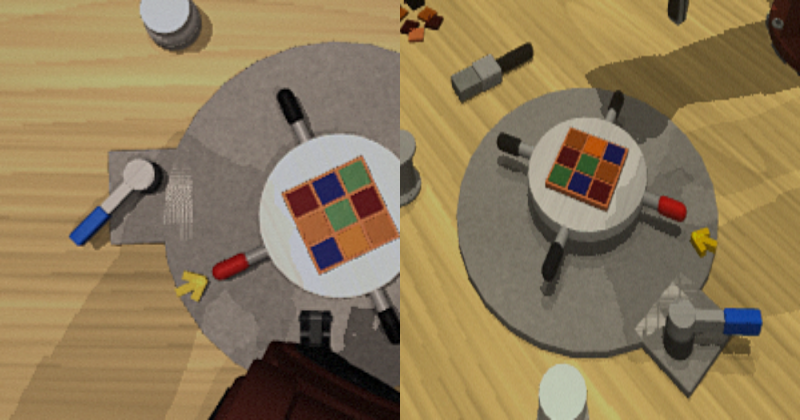

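Both views show red aligned with the arrow, and the turntable stayed put. Next is the brake.

Request:
{"method": "drive_tool", "body": {"motion": [[0.4,0.25,0,0,0,0,-1],[0.83,0.49,0,0,0,0,-1]]}}

```text
time: 9.88
position: [0.4595, 0.015, 0.1621]
tool_rot: [-3.14, -0.0, 1.571]
ft_force: [0.8, -0.5, 0.5]
gripper_width: -0.0
gripper_force: 0.0
```

Request:
{"method": "drive_tool", "body": {"motion": [[0.4,0.25,0,0,0,0,-1],[0.83,0.49,0,0,0,0,-1]]}}

```text
time: 10.12
position: [0.4985, 0.0821, 0.1619]
tool_rot: [-3.14, -0.0, 1.572]
ft_force: [-0.6, -0.7, 0.4]
gripper_width: -0.001
gripper_force: 0.0
```

Request:
{"method": "drive_tool", "body": {"motion": [[0.4,0.25,0,0,0,0,-1],[0.83,0.49,0,0,0,0,-1]]}}

```text
time: 10.38
position: [0.5375, 0.1485, 0.1617]
tool_rot: [-3.14, 0.0, 1.573]
ft_force: [-0.3, 0.5, 0.1]
gripper_width: -0.002
gripper_force: 0.0
```

Request:
{"method": "drive_tool", "body": {"motion": [[0.4,0.25,0,0,0,0,-1],[0.83,0.49,0,0,0,0,-1],[0.83,0.49,0.5,0,0,0,-1],[0.83,0.49,0.9,0,0,0,-1],[0.83,0.49,0.9,0,0,0,-1]]}}

```text
time: 11.0
position: [0.5738, 0.2133, 0.0871]
tool_rot: [-3.134, 0.001, 1.572]
ft_force: [0.2, -0.1, 0.0]
gripper_width: 0.005
gripper_force: 0.0
```

Run:
```python
from h import *
c=ctrl.camera("top");d=ctrl.camera("scene");p=ctrl.read_state()["position"];print(p)
P=np.array([.600,.132]);s=p[:2]
for g in(119,126,133,140,147,154,161,168,175):
    a=np.radians(g);q=P+.077*np.r_[np.cos(a),np.sin(a)];print(g,((q[::-1]-s[::-1])/.08).round(2))
cv2.imwrite("pics/e.png",np.hstack([cv2.resize(c["color"][120:350,90:310],(400,420)),cv2.resize(d["color"][150:360,200:500],(400,420))]))
```

```text
[0.57653224 0.21321481 0.0913925 ]
119 [-0.17 -0.17]
126 [-0.24 -0.27]
133 [-0.31 -0.36]
140 [-0.4  -0.44]
147 [-0.49 -0.51]
154 [-0.59 -0.57]
161 [-0.7  -0.62]
168 [-0.82 -0.65]
175 [-0.93 -0.67]
```

View pics/e.png

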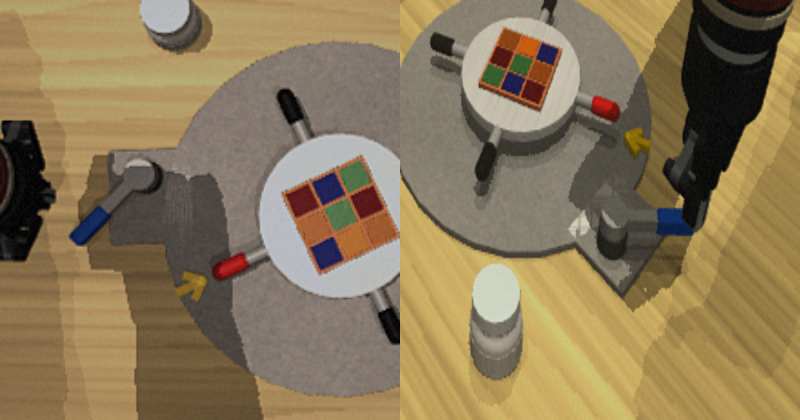

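Both views show the finger on the outer side of the blue grip. I'll lower it and sweep.

Request:
{"method": "drive_tool", "body": {"motion": [[0,0,0.4,0,0,0,-1],[0,0,0.78,0,0,0,-1],[0,0,0.78,0,0,0,-1]]}}

```text
time: 11.48
position: [0.5759, 0.2126, 0.0282]
tool_rot: [-3.139, 0.0, 1.571]
ft_force: [0.3, -0.1, 0.3]
gripper_width: 0.003
gripper_force: 0.0
```

Request:
{"method": "drive_tool", "body": {"motion": [[-0.17,-0.17,0,0,0,0,-1],[-0.24,-0.27,0,0,0,0,-1],[-0.31,-0.36,0,0,0,0,-1],[-0.4,-0.44,0,0,0,0,-1],[-0.49,-0.51,0,0,0,0,-1]]}}

```text
time: 12.1
position: [0.536, 0.1731, 0.0292]
tool_rot: [3.141, -0.0, 1.571]
ft_force: [2.8, 1.3, -0.2]
gripper_width: 0.003
gripper_force: 1.0
```

Request:
{"method": "drive_tool", "body": {"motion": [[-0.1,-0.06,0,0,0,0,-1],[-0.21,-0.11,0,0,0,0,-1],[-0.21,-0.11,0,0,0,0,-1]]}}

```text
time: 12.48
position: [0.5267, 0.1558, 0.0286]
tool_rot: [-3.141, 0.001, 1.57]
ft_force: [-0.1, 0.7, -0.5]
gripper_width: -0.002
gripper_force: 0.0
```

```bash
cat >> h.py <<'E'
def brake(c,roi):
    ce,a,p=cen(blob(c,(105,130,60),(130,255,255),roi));d=ray(c,*ce,.046)[:2];e=d-[.6,.132]
    return ce.round(),a,d.round(4),np.degrees(np.arctan2(e[1],e[0])).round(1)
E
python3 - <<'E'
from h import *
c=ctrl.camera("top");d=ctrl.camera("scene");s=ctrl.read_state();print(s["position"],s["ft_force"],spokes(c))
print(brake(d,(360,220,480,300)));print(brake(c,(100,210,190,290)))
E
```

```text
[0.52704334 0.15628662 0.02869031] [-0.45173788 -0.65624466 -0.52740331] [np.float64(26.2), np.float64(-63.8), np.float64(-153.7)]
(array([387., 242.]), np.int32(115), array([0.5434, 0.1394]), np.float64(172.6))
(array([163., 254.]), np.int32(188), array([0.528 , 0.1366]), np.float64(176.4))
```

Request:
{"method": "drive_tool", "body": {"motion": [[-0.06,0,0,0,0,0,-1],[-0.12,0,0,0,0,0,-1],[-0.16,0,0,0,0,0,-1]]}}

```text
time: 12.95
position: [0.5268, 0.1458, 0.0287]
tool_rot: [-3.141, -0.005, 1.572]
ft_force: [-1.1, 21.6, -0.4]
gripper_width: -0.002
gripper_force: 11.2
```

Request:
{"method": "drive_tool", "body": {"motion": [[-0.03,0,0,0,0,0,-1],[-0.06,0,0,0,0,0,-1],[-0.06,0,0,0,0,0,-1]]}}

```text
time: 13.32
position: [0.5268, 0.1455, 0.0288]
tool_rot: [3.141, -0.014, 1.576]
ft_force: [-0.7, 36.5, -1.9]
gripper_width: -0.0
gripper_force: 18.5
```

Run:
```python
from h import *
c=ctrl.camera("top");s=ctrl.read_state();print(s["position"],s["ft_force"],spokes(c),brake(c,(100,210,200,290)))
```

```text
[0.52676929 0.14546142 0.02879959] [-0.94424594 36.52801656 -2.29065705] [np.float64(26.2), np.float64(-63.7), np.float64(-153.7)] (array([168., 254.]), np.int32(144), array([0.5282, 0.126 ]), np.float64(-175.3))
```

The force has risen to 36 N with no further motion, and the lever is at about 184°, so it is at its stop. I'll retreat now.

Request:
{"method": "drive_tool", "body": {"motion": [[0.25,0,0,0,0,0,-1],[0.6,0,0,0,0,0,-1],[0.6,0,-0.4,0,0,0,-1],[0.6,0,-0.9,0,0,0,-1],[0.6,0,-0.9,0,0,0,-1]]}}

```text
time: 14.0
position: [0.5298, 0.1869, 0.1045]
tool_rot: [3.135, 0.0, 1.571]
ft_force: [0.4, -0.6, 0.3]
gripper_width: -0.001
gripper_force: 0.0
```

Request:
{"method": "drive_tool", "body": {"motion": [[0.4,-0.2,-0.4,0,0,0,-1],[0.8,-0.4,-0.8,0,0,0,-1],[0.8,-0.4,-0.8,0,0,0,-1],[0.8,-0.4,-0.8,0,0,0,-1]]}}

```text
time: 14.5
position: [0.4952, 0.2505, 0.1636]
tool_rot: [-3.141, 0.001, 1.571]
ft_force: [0.4, 0.1, -1.5]
gripper_width: -0.002
gripper_force: 0.0
```

Run:
```python
from h import *
c=ctrl.camera("top");s=ctrl.read_state();print(s["position"],s["ft_force"],spokes(c),brake(c,(100,210,200,290)))
cv2.imwrite("pics/f.png",c["color"])
```

```text
[0.49506777 0.25013331 0.1632761 ] [0.30886396 0.18415214 0.30223497] [np.float64(26.2), np.float64(-63.9), np.float64(-153.7)] (array([167., 254.]), np.int32(188), array([0.5284, 0.1277]), np.float64(-176.6))
```

View pics/f.png

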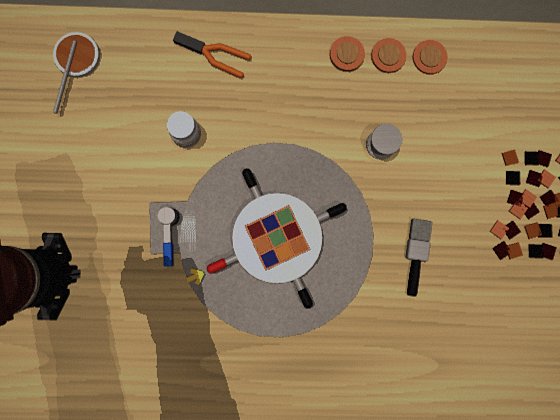

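The picture shows the red tip (215,266) on the arrow (196,276), the blue grip (168,254) at its stop, the loose items where they were, and the hand clear.

```bash
python3 -c "
from workcell import ctrl
print(ctrl.hand_in())"
```

```text
the job is handed in; nothing more can be done
None
```

The job is handed in: the red spoke points at the yellow arrow to within about 1° by the camera, the brake lever is at its stop, the loose items look unmoved, and the hand is clear; no verdict was returned.

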